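# Butt the block and clamp it with the splined cam key

### The job

In the clamping jig, slide the loose block along the fence until it is butted flush against the block that is already clamped. Then take the T-handled key from its stand, fit it into the socket of the open cam next to the loose block, turning it until the splines mesh, press it fully home against the ejector spring, and turn it clockwise until the cam holds the block firmly against the fence. Finish while still holding the key pressed home and turned tight, so that I can drive a screw across the joint; leave the other things on the table alone.

Things in the scene. Friction and masses are not known exactly. Their poses are not given: they have to be found in the camera images.
- jig: Clamping jig fixed to the table: plywood base 150 x 260 x 12 mm. Origin on the table; x away from the robot (to the fence), y left along the fence. The clamped block stands at x 24, y -70 mm, right of the loose block, with a shut steel cam before it at x -24, y -70 mm; the open cam, to be tightened, pivots at x -23.6, y 0 mm. Both cams have a round hub 34 mm across, top 50 mm above the table.
- fence: Straight hardwood fence, 22 mm deep, 256 mm long, its top 30 mm above the table (18 mm above the base). Its front face is at x 45 mm in the jig's frame. Axes as the jig's; origin under its centre.
- loose_block: Loose reddish-brown wood block, 42 (x) x 70 (y, along the fence) x 30 mm high, 45 to 80 g, standing on the jig's base (its top 42 mm above the table). Origin at the centre of its underside. It starts 0 to 3 mm off the fence, 25 to 60 mm left of the clamped block; a push on its left end, above the fence top, slides it.
- loose_face (a point): Centre of the right end face of the loose block (15 mm above its underside); axes as the block's.
- fixed_face (a point): Centre of the left end face of the clamped block, a second block of the same size that is fixed in the jig; axes as the jig's. Flush means that loose_face meets this point (y 0 in this frame).
- cam_key: Loose steel key, 180 g, upright in its stand. Origin at its bottom tip, z up, x along the handle. Upward: tapered round nose 15 mm across, 12 mm long; six splines 12 mm long, 22 mm across, 3 mm wide, on the x axis and every 60 degrees; collar 34 mm across at 24 to 29 mm; neck 13 mm across; crossbar handle 80 x 18 x 24 mm at 57 to 81 mm, gripped across its 18 mm.
- key_collar (a point): Underside of the key's collar, on its axis, 24 mm above the key's tip; axes as the key's.
- key_grip (a point): Centre of the key's crossbar handle, 69 mm above the tip; axes as the key's.
- key_stand: Fixed wood block 64 x 64 x 36 mm with a plain round hole from above, in which the key stands with its collar on the block; lift the key straight up 25 mm to free it. Origin at the centre of its underside.
- cam_socket (a point): Centre of the socket's mouth, at the hub top on the open cam's pivot axis, turning with the cam. Six grooves on its x axis and every 60 degrees: the key meshes when its x axis is at a multiple of 60 degrees to this one, within 7. The lands, 2 mm below the mouth, leave a 17 mm hole for the nose. Unmeshed, the splines rest on them, collar 10 mm above the hub; home, the collar sits on the hub.
- clamp_cam (a joint): Turn of the open cam in rad, 0 to 1.2: 0 open, growing clockwise seen from above; starts at 0 to 0.3. It stays where it is left and takes about 0.12 N m to turn. It meets the block, pressed to the fence, at about 0.7 to 0.8; the key has up to 0.17 rad of play each way in the grooves.
- ejector (a joint): Travel in m of the spring-loaded ejector pin at the bottom of the open cam's socket: 0 up, 0.011 when the key is fully home. It pushes with 2 N at first, 6.4 N at home, and lifts the key out of the splines when the key is let go.
- push_pad: Bystander: wooden push pad with an upright handle, 126 x 90 x 99 mm. Origin at its underside.
- oak_strip: Bystander: oak strip 34 x 270 x 16 mm lying on the table. Origin at its underside.
- spanner: Bystander: spanner 135 mm long lying on the table. Origin at its underside.
- screw_tin: Bystander: round metal tin 68 mm across and 26 mm high. Origin at its underside.
Not all that is in view belongs to the job. What is shaped like the cam_key but red is not meant.

How it is judged (in metres and radians):
On the way, in this order (a step that is already met when the one before it is completed fails the run):
1. the loose block is butted flush against the clamped block, before the key is in the cam (y of loose_face in the frame of fixed_face below 0.002 m and distance between loose_face and fixed_face below 0.006 m and distance between key_collar and cam_socket above 0.02 m), for 0.2 s.
2. the key is meshed and fully home in the open cam's socket (z of key_collar in the frame of cam_socket below 0.002 m and horizontal distance between key_collar and cam_socket below 0.003 m and value of joint ejector above 0.009 m), for 0.2 s.
At the end, for the whole second after the job is handed in: Blocks flush (gap under 2 mm, faces within 4 mm, in line within 0.04 rad); cam past 0.55 rad, pressing the block on the fence with over 4 N; key upright, home (collar within 2 mm of the hub, 3 mm of its axis, ejector down over 9 mm) and gripped; all at rest (all of step 2 and y of loose_face in the frame of fixed_face below 0.002 m and distance between loose_face and fixed_face below 0.004 m and angle between the y axis of loose_block and the y axis of jig, either way round below 0.04 rad and contact force between loose_block and fence above 4 N and value of joint clamp_cam above 0.55 rad and angle between cam_key's own z axis and vertical below 0.08 rad and contact force between the fingers and cam_key above 2 N and linear speed of loose_block below 0.02 m/s and angular speed of cam_key below 0.2 rad/s); the arm keeps its last pose, push and grip.
It fails at once if a bystander (push pad, oak strip, spanner, tin) is moved by more than 20 mm (distance of any of push_pad, oak_strip, spanner, screw_tin from where it was at the start of the episode above 0.02 m).
It also fails if it takes over 64 s, if anything falls off the work surface, if the arm or the gripper's body presses on something with over 40 N, if the wrist force passes 120 N, or if a joint passes its speed limit or range.

### The arm

A 6-joint arm with a two-finger parallel gripper is mounted at the origin on a cart in front of the work surface, level with it; the furniture and walls round the work are solid. World frame = base frame: x ahead of the robot, y to its left, z up, the work surface at z = 0. Lengths are in m, angles in degrees, forces in N, time in s.
With the tool pointing down it reaches from about 0.35 to 0.875 m from the base axis. Payload 4.2 kg.
Tool frame: the origin (TCP) lies midway between the tips of the shut fingers; the grasp point (between the pads) lies 19 mm behind it (hold_point_z is the z of the grasp point in the tool frame, in m); z points along the fingers, y is the direction in which the jaws open and shut (so a half turn about z gives the same grasp; the last joint's range is limited). The gripper opens to 87 mm and grips with 3 to 60 N. Pads are 19 mm wide; open, the fingers measure 117 mm over their backs; the gripper's body (75 mm by 190 mm) begins 51 mm behind the grasp point.
Start: joints at [89.301, 22.042, 0.453, 0, -68.411, -14.817], TCP at [0.167, 0.602, 0.223] pointing down, gripper open.
Joint ranges: [-179.83, 179.83], [-69.29, 118.12], [-61.27, 80.66], [-181.25, 117.63], [-171.15, -9.14], [-177.46, 177.46]. Speed limits (degrees/s): [159.86, 159.86, 180, 180, 180, 180].

### API

Orientations are given as a 3x3 rotation matrix whose columns are the frame's x, y, z axes.
In Python, from station import * gives the robot as it stands. The module is installed in compiled form; this text tells all that it offers.
- The arm moves only by the tool jog_arm, never from a script. Its argument "moves" is a list of rows, each a list of 7 numbers: the closure, from -1 (fully open) to 1 (shut), then the shift along the tool's x, y, z in m, then the turn, a rotation vector about the tool's x, y, z in rad. In form: [[gripper, x, y, z, wx, wy, wz], ...]. A call has exactly 10 rows; each row is the pose to reach, as a shift and turn from the pose commanded when the call began, along the tool's axes at that moment; what a row does not reach only later rows make up. A row lasts 1/12 s, in which the tool goes at most 41.7 mm and 7.16 degrees, less where a joint would pass 70% of its speed; a pose out of reach is approached as far as the arm can. A call with a gripper value outside its range is refused whole. The fingers move at their own pace and stop on an object; the grip force is fixed at half the most. Time passes only in rows, so rows that repeat a pose let the fingers close, or fill a call up. It gives the time, the measured TCP pose, the force and the opening at its end, in the units of the state.
- sense(): the state, without advancing time (a new reading comes with each control period).
- capture(name): name is "scene" or "top"; returns a dict with "frame" (420x560x3 uint8, red, green, blue), "fov_y" (degrees; the focal length in pixels is half the picture's height over the tangent of half this angle, whatever the lens; pixels are square), "cx", "cy" (the principal point, pixels), "world_from_camera" (4x4, takes a point from camera to world coordinates). Camera axes: x right, y down, z forward; pixel columns grow to the right and rows downward; lengths in m; the calibration is good to about 2 mm. A picture is of the moment at which its call begins. There is no depth.
- finish_job(): hands the job in, once; it reports no verdict.
The state is a dict: "time_s": time; "joints": joint angles; "joint_velocities": joint speeds; "effort": joint torques, N m; "tcp_pos": TCP position; "ee_rot": TCP orientation; "wrist_force": force on the tool from outside, world axes, zero at the start; "moment": the same for the moment, N m; "gripper_width": opening from 0.0 (shut) to 1.0 (fully open).
Only numpy, scipy, OpenCV 4.12 (cv2) and the standard library are available. Lean on these libraries where they do the work, as an engineer would, in place of code of your own. Each camera call takes 0.05 s, during which the arm holds its last target.

## Working session

There is one attempt and no reset: what is moved stays moved. The work goes in short steps, Python scripts to look and compute and a tool call to move; the robot and the scene stay as the last step left them, time stands still between calls to the robot, and variables do not carry over. Pictures are saved under pics/ and viewed, and the job is handed in when it is done.

Besides the shell and the picture viewer there is one more tool, called after "Emit:" by a JSON object that holds its "method" and its "body", one argument or row to a line. jog_arm: Moves the arm, as the interface text tells. Its arguments: {"type":"object","properties":{"moves":{"type":"array"}},"required":["moves"]}

```bash
mkdir -p pics; python3 - <<'E'
from station import *
import cv2
s=sense(); print(s)
for n in("scene","top"):
    c=capture(n); cv2.imwrite(f"pics/{n}0.png",cv2.cvtColor(c["frame"],cv2.COLOR_RGB2BGR)); print(n,c["fov_y"],c["cx"],c["cy"],c["world_from_camera"])
E
```

```text
{'time_s': 0.0, 'joints': array([ 8.92996999e+01,  2.20909424e+01,  3.77530098e-01, -3.06199029e-02,
       -6.84113060e+01, -1.48159387e+01]), 'joint_velocities': array([-0.01495754, -0.02681155,  0.00228549, -0.08240709,  0.00690607,
        0.12753914]), 'effort': array([ 1.34698035e-03, -3.90662885e+01,  1.87403530e+01,  4.21983227e+00,
        1.10002587e-02, -1.89510042e-04]), 'tcp_pos': array([0.16701334, 0.60162293, 0.22143812]), 'ee_rot': array([[ 9.63501929e-01, -2.67700877e-01, -5.23495144e-04],
       [-2.67701378e-01, -9.63499487e-01, -2.17045784e-03],
       [ 7.66461648e-05,  2.23138069e-03, -9.99997508e-01]]), 'wrist_force': array([-0.72892641, -0.04203888,  0.05241263]), 'moment': array([ 0.01210761, -0.00611555,  0.00255922]), 'gripper_width': 1.0026871283144714}
scene 49.40752186014491 285.870816752601 208.9151379202654 [[ 0.89270427 -0.31587145  0.32140989  0.22543683]
 [-0.4502856  -0.59683245  0.66410383 -0.4610792 ]
 [-0.01794359 -0.73757457 -0.67502724  0.78550412]
 [ 0.          0.          0.          1.        ]]
top 46.84372098688959 279.122075877508 202.2139746404503 [[-0.0137492  -0.98774594  0.15546358  0.37154222]
 [-0.99952811  0.00930573 -0.02927387  0.24944226]
 [ 0.02746844 -0.15579272 -0.98740778  1.19761554]
 [ 0.          0.          0.          1.        ]]
```

View pics/scene0.png

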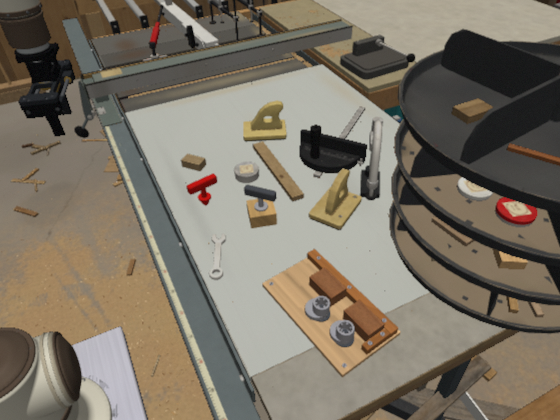

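View pics/top0.png

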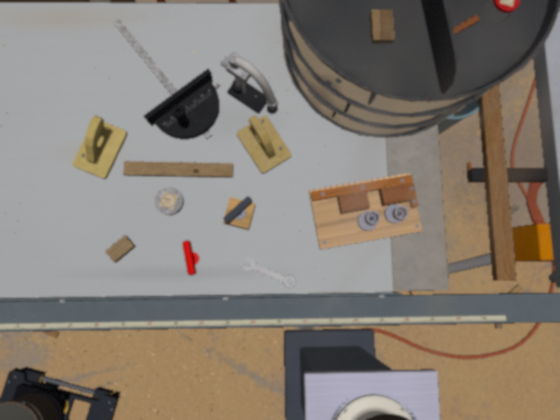

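```bash
cat > h.py <<'E'
import numpy as np, cv2
from station import *
def grab(n):
    return capture(n)
def crop(c,r0,r1,c0,c1,k,fn):
    im=cv2.cvtColor(c["frame"],cv2.COLOR_RGB2BGR)[r0:r1,c0:c1]
    im=cv2.resize(im,None,fx=k,fy=k,interpolation=cv2.INTER_CUBIC)
    for i in range(0,r1-r0,10): 
        cv2.line(im,(0,i*k),(6 if i%20 else 12,i*k),(0,255,255),1)
        if i%20==0: cv2.putText(im,str(r0+i),(13,i*k+4),0,.35,(0,255,255),1)
    for i in range(0,c1-c0,10):
        cv2.line(im,(i*k,0),(i*k,6),(0,255,255),1)
        if i%20==0: cv2.putText(im,str(c0+i),(i*k-8,18),0,.35,(0,255,255),1)
    cv2.imwrite(fn,im)
def ray(c,u,v,z):
    f=c["frame"].shape[0]/2/np.tan(np.radians(c["fov_y"])/2)
    T=np.array(c["world_from_camera"]); d=T[:3,:3]@np.array([(u-c["cx"])/f,(v-c["cy"])/f,1]); o=T[:3,3]
    return o+d*(z-o[2])/d[2]
def proj(c,p):
    f=c["frame"].shape[0]/2/np.tan(np.radians(c["fov_y"])/2)
    T=np.array(c["world_from_camera"]); q=T[:3,:3].T@(np.array(p)-T[:3,3])
    return np.array([c["cx"]+f*q[0]/q[2],c["cy"]+f*q[1]/q[2]])
E
python3 - <<'E'
from h import *
import pickle
t=grab("top");s=grab("scene")
pickle.dump((t,s),open("c0.pkl","wb"))
crop(t,165,255,305,425,6,"pics/t_jig.png")
crop(t,185,240,210,270,10,"pics/t_key.png")
crop(s,240,375,255,405,5,"pics/s_jig.png")
crop(s,165,245,220,300,7,"pics/s_key.png")
E
```

```text
(no output)
```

View pics/t_jig.png

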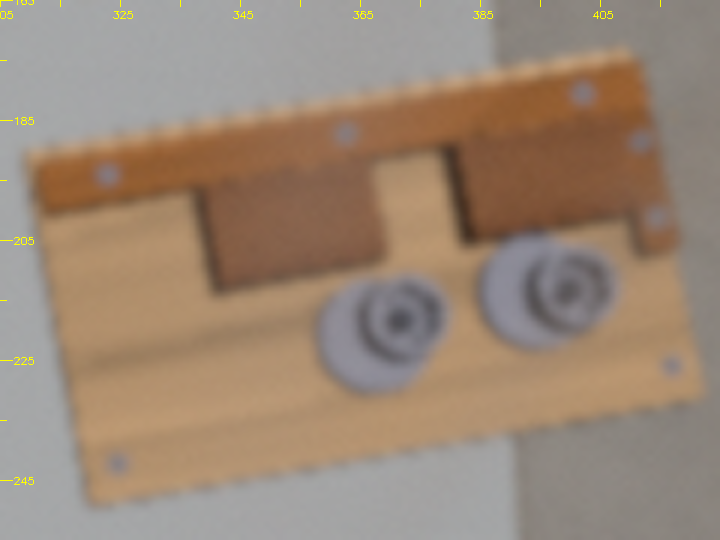

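View pics/t_key.png

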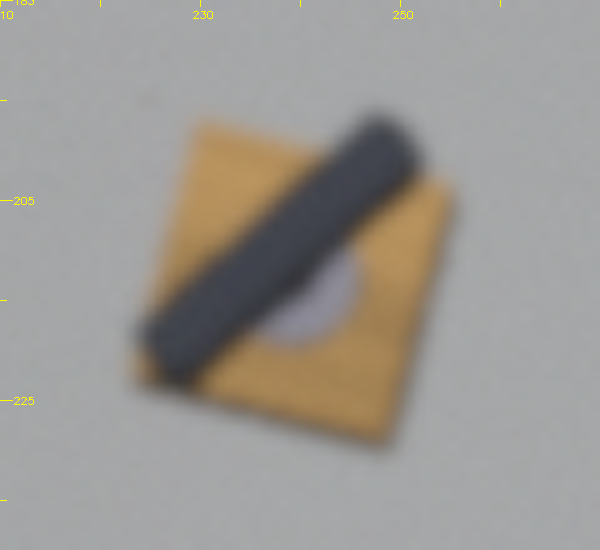

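View pics/s_jig.png

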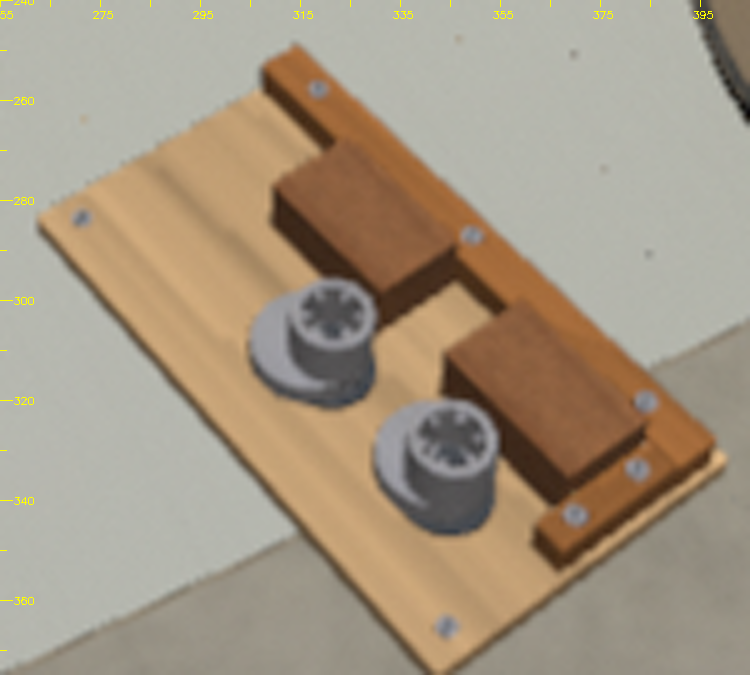

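View pics/s_key.png

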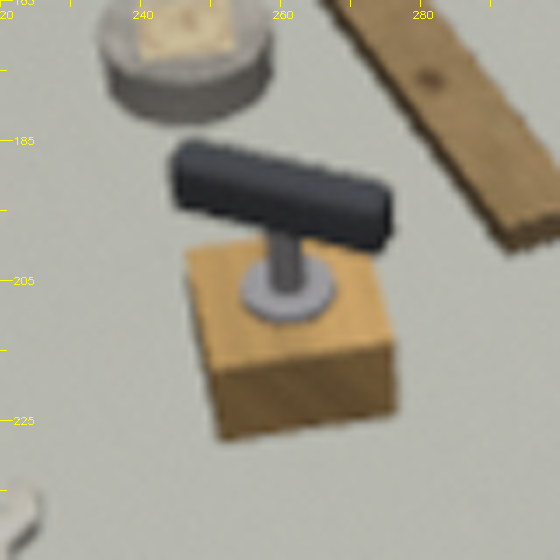

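```bash
cat > fit.py <<'E'
from h import *
import pickle
from scipy.optimize import least_squares
t,s=pickle.load(open("c0.pkl","rb"))
def P(x,y,c0,r0,k): return (c0+(x+.5)/k-.5, r0+(y+.5)/k-.5)
T=lambda x,y:P(x,y,305,165,6); S=lambda x,y:P(x,y,255,240,5)
obs=[ # jig-frame pt mm, cam, px
((-75,130,12),t,T(95,505)),((-75,-130,12),t,T(702,397)),((75,130,12),t,T(25,152)),((75,-130,12),t,T(628,50)),
((-23.6,0,50),t,T(400,320)),((-24,-70,50),t,T(568,290)),((3,-35,42),t,T(473,242)),
((-75,130,12),s,S(38,225)),((-75,-130,12),s,S(437,675)),((45,128,30),s,S(262,70)),((67,128,30),s,S(297,45)),
((-23.6,0,50),s,S(332,312)),((-24,-70,50),s,S(453,439)),((3,-35,42),s,S(445,353)),((3,-105,42),s,S(568,475)),((45,-105,42),s,S(645,424)),
]
def w(q,p):
    c,n=np.cos(q[2]),np.sin(q[2]); return np.array([q[0]+c*p[0]-n*p[1],q[1]+n*p[0]+c*p[1],q[2]*0+p[2]])
def res(q,cams=None):
    r=[]
    for p,c,px in obs:
        if cams is not None and c is not cams: continue
        r.append(proj(c,w(q,np.array(p)/1000))-px)
    return np.array(r)
if __name__=="__main__":
    for cams in(None,t,s):
        o=least_squares(lambda q:res(q,cams).ravel(),[.4,.05,0],loss='soft_l1')
        print(o.x[:2],np.degrees(o.x[2])); print(res(o.x,cams).round(1).tolist())
        if cams is None: q=o.x
    K=lambda x,y:P(x,y,210,185,10); KS=lambda x,y:P(x,y,220,165,7)
    print("stand top corners z36",[ray(t,*K(*a),.036).round(4) for a in((205,122),(455,190),(390,445),(140,385))])
    print("stand S",[ray(s,*KS(*a),.036).round(4) for a in((187,250),(370,245),(395,342),(212,367))])
    # handle ends top z=.036-.024+.081=.093
    print("handle T",[ray(t,*K(*a),.093).round(4) for a in((168,355),(395,140))])
    print("collar S",ray(s,*KS(288,287),.041), "handle S top", [ray(s,*KS(*a),.093).round(4) for a in((190,158),(378,200))])
    c,n=np.cos(q[2]),np.sin(q[2])
    def J(p): d=p[:2]-q[:2]; return (np.array([c*d[0]+n*d[1],-n*d[0]+c*d[1]])*1000).round(1)
    print("loose T",[J(ray(t,*T(*a),.042)) for a in((205,190),(217,292),(385,257),(372,158))])
    print("loose S",[J(ray(s,*S(*a),.042)) for a in((275,187),(345,143),(455,245),(385,293))])
E
python3 fit.py
```

```text
[ 0.53688622 -0.00335317] 9.32002563384862
[[0.8, 0.1], [2.6, -0.2], [1.2, -0.5], [1.8, -0.8], [0.9, -0.7], [1.2, -0.5], [-0.2, -0.4], [-0.4, -0.8], [0.8, 1.9], [-0.1, -0.2], [0.6, 0.4], [-1.3, -0.5], [-1.8, -1.0], [-1.9, -1.1], [-1.4, -0.1], [-0.5, -1.6]]
[ 5.35843149e-01 -4.65114773e-04] 9.310081959961197
[[-0.3, 0.5], [1.4, 0.2], [0.0, -0.1], [0.7, -0.4], [-0.3, -0.2], [0.0, -0.0], [-1.4, 0.0]]
[ 0.53762623 -0.00498529] 9.56480122706414
[[0.1, -0.1], [2.0, 2.4], [0.3, 0.2], [1.0, 0.8], [-0.5, -0.0], [-0.8, -0.5], [-1.1, -0.7], [-0.4, 0.2], [0.4, -1.3]]
stand top corners z36 [array([0.569 , 0.3338, 0.036 ]), array([0.5517, 0.2734, 0.036 ]), array([0.4899, 0.2893, 0.036 ]), array([0.505 , 0.3493, 0.036 ])]
stand S [array([0.5095, 0.3508, 0.036 ]), array([0.5682, 0.3227, 0.036 ]), array([0.554, 0.273, 0.036]), array([0.4933, 0.291 , 0.036 ])]
handle T [array([0.5053, 0.338 , 0.093 ]), array([0.5547, 0.286 , 0.093 ])]
collar S [0.5311151 0.3108764 0.041    ] handle S top [array([0.5074, 0.3322, 0.093 ]), array([0.5543, 0.2824, 0.093 ])]
loose T [array([41.4, 67.7]), array([-0.3, 71.1]), array([2. , 1.2]), array([42.7, -1.9])]
loose S [array([ 2.4, 64.6]), array([40.7, 65.4]), array([42. , -2.5]), array([ 4.1, -3.6])]
```

```bash
cat >> h.py <<'E'
from scipy.spatial.transform import Rotation as Rn
JIG=[0.5366,-0.0028,np.radians(9.35)]
def jw(x,y):
    c,n=np.cos(JIG[2]),np.sin(JIG[2]); return np.array([JIG[0]+(c*x-n*y)/1000,JIG[1]+(n*x+c*y)/1000])
def goal(x,y,z,yaw):
    "yaw = world angle (deg) of tool y axis, tool pointing down"
    st=sense(); R=np.array(st["ee_rot"]); p=np.array(st["tcp_pos"])
    a=np.radians(yaw); ty=np.array([np.cos(a),np.sin(a),0]); tz=np.array([0,0,-1.]); tx=np.cross(ty,tz)
    G=np.stack([tx,ty,tz],1)
    print("pos",p.round(4),"yaw",np.degrees(np.arctan2(R[1,1],R[0,1])).round(2),"t",st["time_s"],"F",np.round(st["wrist_force"],1),"M",np.round(st["moment"],2),"w",round(st["gripper_width"],3))
    print("shift",(R.T@(np.array([x,y,z])-p)).round(4),"rv",Rn.from_matrix(R.T@G).as_rotvec().round(4))
E
python3 - <<'E'
from h import *
p=jw(24,107); print(p); goal(*p,.15,-80.65)
t=__import__('pickle').load(open("c0.pkl","rb"))
crop(t[1],290,325,305,350,16,"pics/s_sock.png"); crop(t[0],200,230,355,385,20,"pics/t_sock.png")
E
```

```text
[0.54289739 0.10667759]
pos [0.1671 0.6019 0.2219] yaw -105.52 t 0.2 F [ 0.6 -0.4 -0.3] M [-0.03 -0.01  0.02] w 1.0
shift [0.4946 0.3765 0.0724] rv [ 1.400e-03  2.000e-04 -4.341e-01]
```

View pics/s_sock.png

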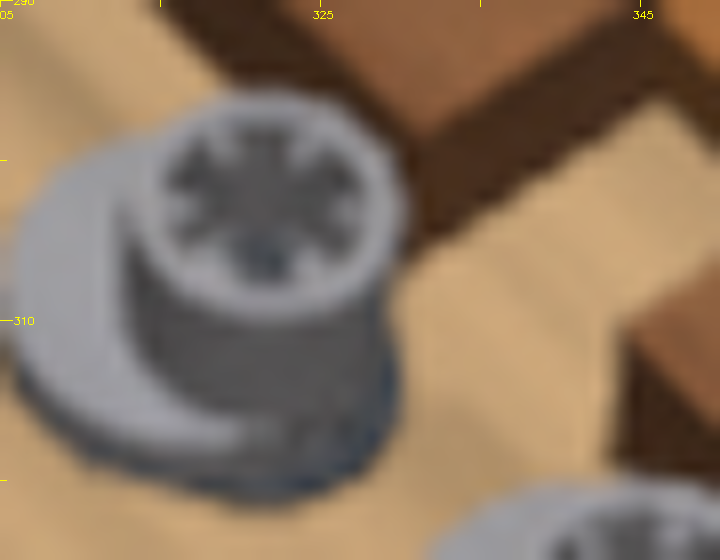

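View pics/t_sock.png

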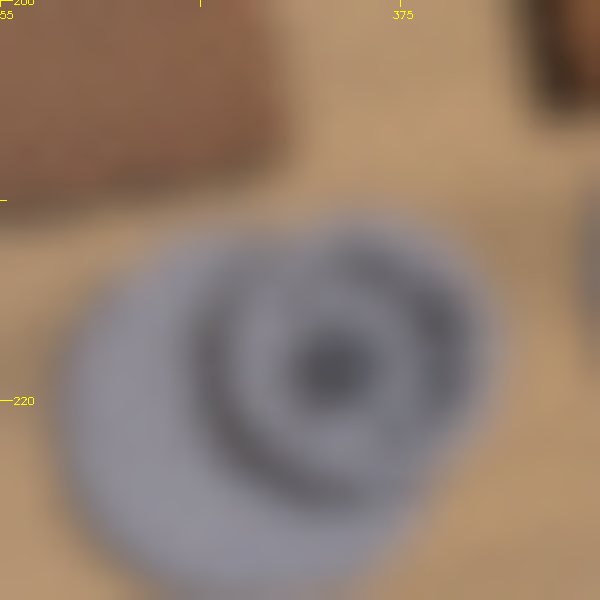

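```bash
cat > phase.py <<'E'
from h import *
import pickle
def phase(c,cu,z=.05):
    g=cv2.cvtColor(c["frame"],cv2.COLOR_RGB2GRAY).astype(np.float32)
    p0=ray(c,*cu,z)
    for r in(.007,.008,.009,.010,.011):
        a=np.radians(np.arange(0,360,2)); 
        v=[]
        for b in a:
            u=proj(c,[p0[0]+r*np.cos(b),p0[1]+r*np.sin(b),z-.002]); v.append(cv2.getRectSubPix(g,(1,1),(float(u[0]),float(u[1])))[0,0])
        v=np.array(v); F=np.sum(-v*np.exp(1j*6*a))/len(a)
        print(r,"groove angle mod60",np.degrees(np.angle(F))/6%60,abs(F),v.std())
    return p0
t,s=pickle.load(open("c0.pkl","rb"))
print(ray(s,305+(265+.5)/16-.5-1e-9,290+(205)/16-.5,.05))
for cu in((321.2,302.4),(321.5,302.6),(321.8,302.6),(321.2,302.8),(321.8,302.0)):
    print(cu,phase(s,cu))
for b in (0,90): print(b)
E
python3 phase.py
```

```text
[ 0.51495981 -0.01012267  0.05      ]
0.007 groove angle mod60 4.441501652801381 1.8247987806735826 11.636208
0.008 groove angle mod60 0.8631967175556068 3.6140616631460034 14.802727
0.009 groove angle mod60 0.1724608499577431 5.771945148609082 17.515778
0.01 groove angle mod60 59.99024582456574 7.312042462588889 20.265753
0.011 groove angle mod60 59.70404735152769 7.574922784347698 22.466602
(321.2, 302.4) [ 0.51503976 -0.01039683  0.05      ]
0.007 groove angle mod60 7.0947945617871016 1.9988024355771172 13.490761
0.008 groove angle mod60 2.994445427339779 3.0481832752165867 16.108429
0.009 groove angle mod60 1.3766734746391671 4.0480559269452785 18.398176
0.01 groove angle mod60 0.43675780081610044 4.971023899704549 21.1517
0.011 groove angle mod60 59.74368053366248 5.288147706180639 23.73912
(321.5, 302.6) [ 0.51532088 -0.01107445  0.05      ]
0.007 groove angle mod60 5.255500688449561 2.3125692695009734 13.933914
0.008 groove angle mod60 4.3888758700522965 2.9353807376457985 16.13822
0.009 groove angle mod60 2.462545043622302 3.3464144787294003 18.338839
0.01 groove angle mod60 
[... 297 characters left out ...]
57057772 18.198442
0.009 groove angle mod60 1.1358985416563685 2.886732822365083 20.420843
0.01 groove angle mod60 59.93527285633508 3.7663151925166725 23.02851
0.011 groove angle mod60 59.39350848084214 4.624529965070801 24.947552
(321.2, 302.8) [ 0.51456791 -0.01121306  0.05      ]
0.007 groove angle mod60 1.6384175374086531 2.474060588574631 10.011165
0.008 groove angle mod60 0.5439555290887755 4.351750339164613 13.415433
0.009 groove angle mod60 0.05240343826155395 5.855383017271427 15.833916
0.01 groove angle mod60 59.84999475288111 6.746223519786644 17.170496
0.011 groove angle mod60 59.89764900507598 6.551334480348391 18.994843
(321.8, 302.0) [ 0.5165478  -0.01011868  0.05      ]
0
90
```

Emit:
{"method": "jog_arm", "body": {
  "moves": [
    [1, 0.495, 0.376, 0.06, 0, 0, -0.434],
    [1, 0.495, 0.376, 0.06, 0, 0, -0.434],
    [1, 0.495, 0.376, 0.06, 0, 0, -0.434],
    [1, 0.495, 0.376, 0.06, 0, 0, -0.434],
    [1, 0.495, 0.376, 0.06, 0, 0, -0.434],
    [1, 0.495, 0.376, 0.06, 0, 0, -0.434],
    [1, 0.495, 0.376, 0.06, 0, 0, -0.434],
    [1, 0.495, 0.376, 0.06, 0, 0, -0.434],
    [1, 0.495, 0.376, 0.06, 0, 0, -0.434],
    [1, 0.495, 0.376, 0.06, 0, 0, -0.434]
  ]
}}

```text
time_s: 1.03
tcp_pos: [0.419, 0.2703, 0.1825]
ee_rot: [[0.987, 0.163, 0.0], [0.163, -0.987, 0.0], [0.0, -0.0, -1.0]]
wrist_force: [0.8, 1.0, -0.4]
gripper_width: 0.328
```

```bash
python3 - <<'E'
from h import *
p=jw(24,107); goal(*p,.036,-80.65)
E
```

```text
pos [0.419  0.2703 0.1825] yaw -80.62 t 1.0333 F [ 0.8  1.  -0.4] M [ 0.07 -0.08  0.03] w 0.328
shift [0.0955 0.1817 0.1465] rv [-0.0003 -0.0003  0.0005]
```

Emit:
{"method": "jog_arm", "body": {
  "moves": [
    [1, 0.0955, 0.1817, 0.03, 0, 0, 0],
    [1, 0.0955, 0.1817, 0.03, 0, 0, 0],
    [1, 0.0955, 0.1817, 0.03, 0, 0, 0],
    [1, 0.0955, 0.1817, 0.05, 0, 0, 0],
    [1, 0.0955, 0.1817, 0.1, 0, 0, 0],
    [1, 0.0955, 0.1817, 0.13, 0, 0, 0],
    [1, 0.0955, 0.1817, 0.1465, 0, 0, 0],
    [1, 0.0955, 0.1817, 0.1465, 0, 0, 0],
    [1, 0.0955, 0.1817, 0.1465, 0, 0, 0],
    [1, 0.0955, 0.1817, 0.1465, 0, 0, 0]
  ]
}}

```text
time_s: 1.87
tcp_pos: [0.5433, 0.1092, 0.0377]
ee_rot: [[0.986, 0.164, 0.003], [0.164, -0.987, 0.001], [0.003, -0.0, -1.0]]
wrist_force: [0.4, 0.7, 0.4]
gripper_width: 0.002
```

```bash
python3 - <<'E'
from h import *
p=jw(24,70); goal(*p,.036,-80.65)
s=grab("scene"); crop(s,230,365,255,405,5,"pics/s1.png")
t=grab("top"); crop(t,150,255,285,425,5,"pics/t1.png")
E
```

```text
pos [0.5433 0.1092 0.0377] yaw -80.58 t 1.8667 F [0.4 0.7 0.4] M [-0.04 -0.1  -0.05] w 0.002
shift [-0.0008  0.0394  0.0017] rv [-0.0002 -0.0027  0.0013]
```

View pics/s1.png

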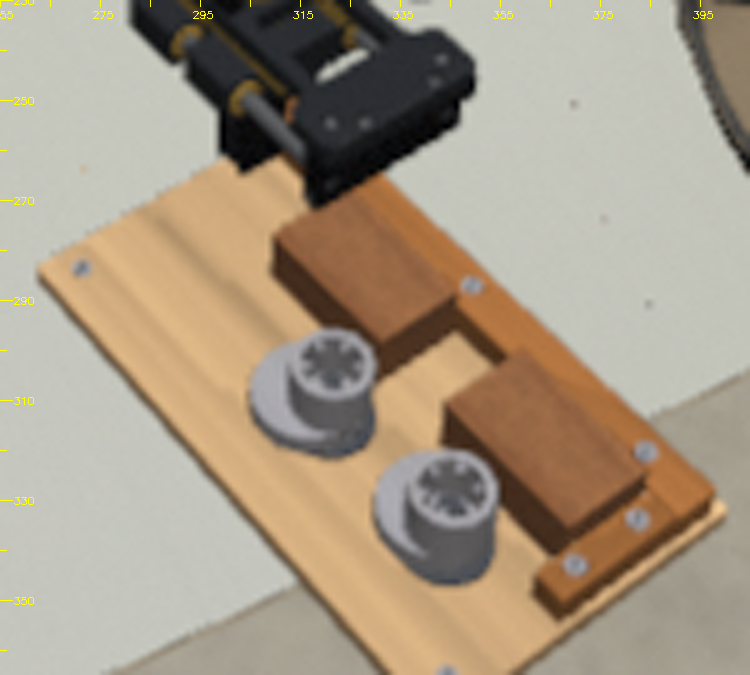

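View pics/t1.png

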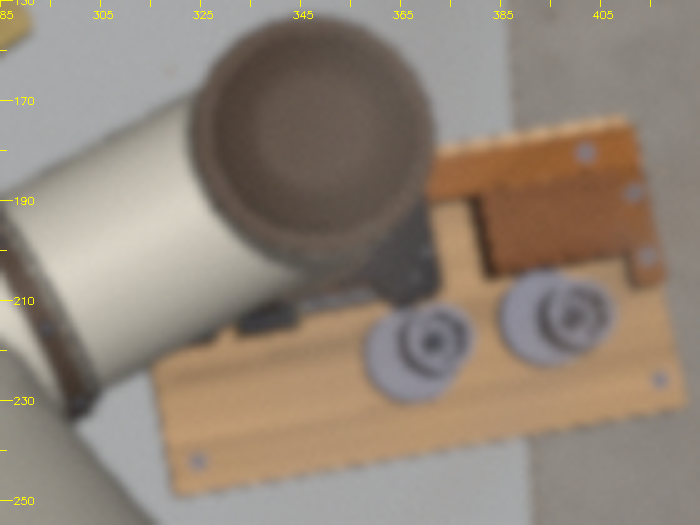

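Emit:
{"method": "jog_arm", "body": {
  "moves": [
    [1, 0, 0.01, 0.001, 0, 0, 0],
    [1, 0, 0.02, 0.001, 0, 0, 0],
    [1, 0, 0.024, 0.001, 0, 0, 0],
    [1, 0, 0.028, 0.001, 0, 0, 0],
    [1, 0, 0.032, 0.001, 0, 0, 0],
    [1, 0, 0.036, 0.001, 0, 0, 0],
    [1, 0, 0.04, 0.001, 0, 0, 0],
    [1, 0, 0.044, 0.001, 0, 0, 0],
    [1, 0, 0.048, 0.001, 0, 0, 0],
    [1, 0, 0.052, 0.001, 0, 0, 0]
  ]
}}

```text
time_s: 2.8
tcp_pos: [0.5506, 0.0568, 0.035]
ee_rot: [[0.987, 0.163, -0.0], [0.163, -0.987, -0.0], [-0.0, 0.0, -1.0]]
wrist_force: [0.5, -0.3, 0.1]
gripper_width: 0.005
```

```bash
python3 - <<'E'
from h import *
p=jw(24,49); goal(*p,.036,-80.65)
s=grab("scene"); crop(s,230,365,255,405,5,"pics/s2.png")
E
```

```text
pos [0.5506 0.0568 0.035 ] yaw -80.64 t 2.8 F [ 0.5 -0.3  0.1] M [ 0.09  0.01 -0.  ] w 0.005
shift [ 0.0006  0.0075 -0.001 ] rv [0.     0.0001 0.0001]
```

View pics/s2.png

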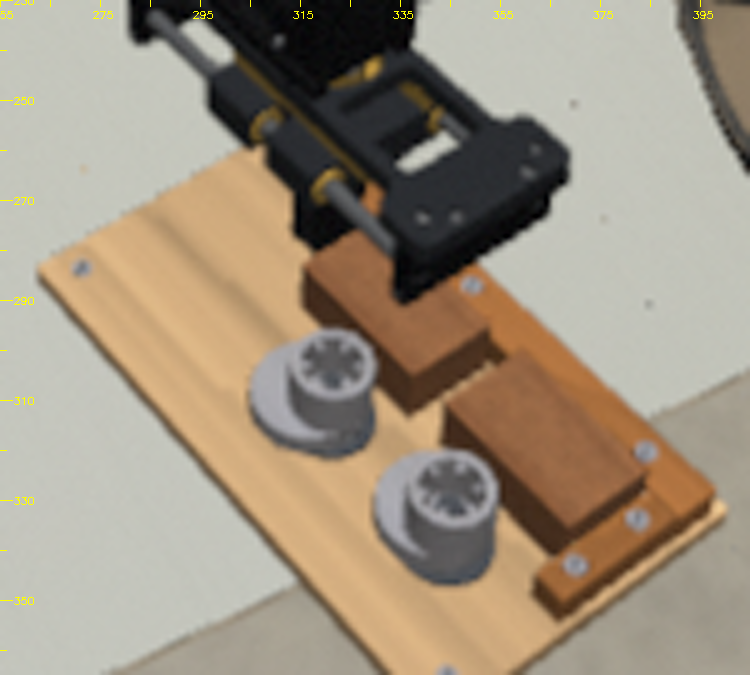

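Emit:
{"method": "jog_arm", "body": {
  "moves": [
    [1, 0, 0.003, 0, 0, 0, 0],
    [1, 0, 0.006, 0, 0, 0, 0],
    [1, 0, 0.009, 0, 0, 0, 0],
    [1, 0, 0.011, 0, 0, 0, 0],
    [1, 0, 0.012, 0, 0, 0, 0],
    [1, 0, 0.013, 0, 0, 0, 0],
    [1, 0, 0.014, 0, 0, 0, 0],
    [1, 0, 0.015, 0, 0, 0, 0],
    [1, 0, 0.016, 0, 0, 0, 0],
    [1, 0, 0.016, 0, 0, 0, 0]
  ]
}}

```text
time_s: 3.68
tcp_pos: [0.5532, 0.0413, 0.0351]
ee_rot: [[0.987, 0.162, 0.0], [0.162, -0.987, 0.0], [0.0, -0.0, -1.0]]
wrist_force: [-0.2, 0.0, 0.6]
gripper_width: 0.008
```

```bash
python3 - <<'E'
from h import *
p=jw(24,49); goal(*p,.036,-80.65)
s=grab("scene"); crop(s,250,350,305,405,7,"pics/s3.png")
E
```

```text
pos [0.5532 0.0413 0.0351] yaw -80.65 t 3.6833 F [-0.2  0.   0.6] M [ 0.01 -0.05 -0.  ] w 0.008
shift [ 0.0004 -0.0082 -0.0009] rv [-0.0001 -0.0003 -0.    ]
```

View pics/s3.png

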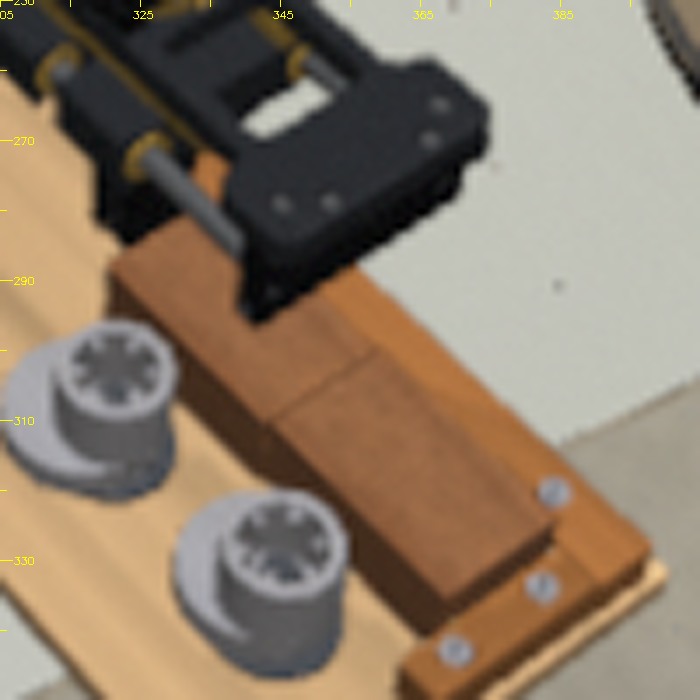

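Emit:
{"method": "jog_arm", "body": {
  "moves": [
    [1, 0, 0.0005, 0, 0, 0, 0],
    [1, 0, 0.001, 0, 0, 0, 0],
    [1, 0, 0.0015, 0, 0, 0, 0],
    [1, 0, 0.002, 0, 0, 0, 0],
    [1, 0, 0.0025, 0, 0, 0, 0],
    [1, 0, 0.003, 0, 0, 0, 0],
    [1, 0, 0.003, 0, 0, 0, 0],
    [1, 0, 0.003, 0, 0, 0, 0],
    [1, 0, 0.003, 0, 0, 0, 0],
    [1, 0, 0.003, 0, 0, 0, 0]
  ]
}}

```text
time_s: 4.57
tcp_pos: [0.5533, 0.0411, 0.0351]
ee_rot: [[0.987, 0.163, 0.001], [0.163, -0.987, 0.003], [0.001, -0.003, -1.0]]
wrist_force: [-4.5, 13.3, 2.7]
gripper_width: 0.007
```

```bash
python3 - <<'E'
from h import *
print(sense()["joints"].round(1)); goal(.53,.31,.2,-136.5)
E
```

```text
[ 20.9  27.2 -22.4  -0.2 -40.3  78.7]
pos [0.5533 0.0411 0.0351] yaw -80.65 t 4.5667 F [-4.5 13.3  2.7] M [ 3.58  1.22 -0.08] w 0.007
shift [ 0.0209 -0.2697 -0.164 ] rv [-3.400e-03  5.000e-04  9.748e-01]
```

Emit:
{"method": "jog_arm", "body": {
  "moves": [
    [1, 0, -0.015, 0, 0, 0, 0],
    [1, 0, -0.02, -0.02, 0, 0, 0],
    [1, 0, -0.03, -0.06, 0, 0, 0],
    [1, 0, -0.03, -0.1, 0, 0, 0],
    [0, -0.02, -0.06, -0.15, 0, 0, 0.1],
    [-0.5, -0.02, -0.1, -0.15, 0, 0, 0.22],
    [-1, -0.02, -0.14, -0.15, 0, 0, 0.34],
    [-1, -0.02, -0.18, -0.15, 0, 0, 0.46],
    [-1, -0.02, -0.22, -0.15, 0, 0, 0.58],
    [-1, -0.02, -0.24, -0.15, 0, 0, 0.7]
  ]
}}

```text
time_s: 5.4
tcp_pos: [0.4942, 0.2735, 0.1857]
ee_rot: [[0.863, -0.505, 0.001], [-0.505, -0.863, 0.0], [0.001, -0.001, -1.0]]
wrist_force: [1.1, -1.1, -0.0]
gripper_width: 0.379
```

```bash
python3 - <<'E'
from h import *
print(sense()["joints"].round(1)); goal(.53,.31,.16,-136.5)
E
```

```text
[ 45.4  17.9 -11.4   0.  -60.7  14.3]
pos [0.4942 0.2735 0.1857] yaw -120.3 t 5.4 F [ 1.1 -1.1 -0. ] M [-0.  -0.1 -0. ] w 0.379
shift [ 0.0125 -0.0495  0.0257] rv [-0.0009 -0.0004  0.2827]
```

Emit:
{"method": "jog_arm", "body": {
  "moves": [
    [-1, 0.0125, -0.0495, 0.02, 0, 0, 0.12],
    [-1, 0.0125, -0.0495, 0.03, 0, 0, 0.283],
    [-1, 0.0125, -0.0495, 0.04, 0, 0, 0.283],
    [-1, 0.0125, -0.0495, 0.05, 0, 0, 0.283],
    [-1, 0.0125, -0.0495, 0.05, 0, 0, 0.283],
    [-1, 0.0125, -0.0495, 0.05, 0, 0, 0.283],
    [-1, 0.0125, -0.0495, 0.05, 0, 0, 0.283],
    [-1, 0.0125, -0.0495, 0.05, 0, 0, 0.283],
    [-1, 0.0125, -0.0495, 0.05, 0, 0, 0.283],
    [-1, 0.0125, -0.0495, 0.05, 0, 0, 0.283]
  ]
}}

```text
time_s: 6.23
tcp_pos: [0.5306, 0.3085, 0.1359]
ee_rot: [[0.692, -0.722, 0.001], [-0.722, -0.692, 0.001], [0.0, -0.002, -1.0]]
wrist_force: [-0.4, -0.1, 0.5]
gripper_width: 0.99
```

```bash
python3 - <<'E'
from h import *
goal(.53,.31,.062,-136.5)
s=grab("scene"); crop(s,130,240,200,320,6,"pics/s4.png")
E
```

```text
pos [0.5306 0.3085 0.1359] yaw -136.19 t 6.2333 F [-0.4 -0.1  0.5] M [ 0.01 -0.02 -0.02] w 0.99
shift [-0.0015 -0.0005  0.0739] rv [-0.0016 -0.      0.0054]
```

View pics/s4.png

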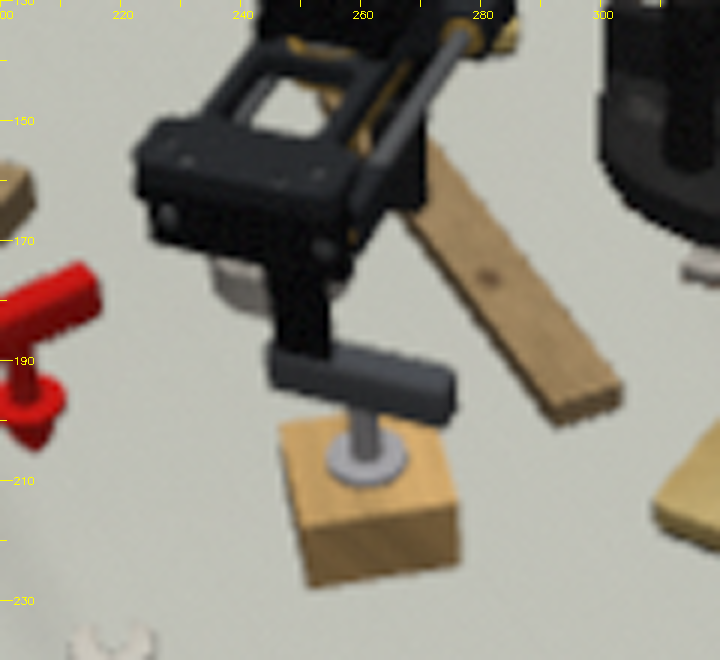

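Emit:
{"method": "jog_arm", "body": {
  "moves": [
    [-1, -0.0015, -0.0005, 0.02, 0, 0, 0.005],
    [-1, -0.0015, -0.0005, 0.04, 0, 0, 0.005],
    [-1, -0.0015, -0.0005, 0.055, 0, 0, 0.005],
    [-1, -0.0015, -0.0005, 0.068, 0, 0, 0.005],
    [-1, -0.0015, -0.0005, 0.074, 0, 0, 0.005],
    [-1, -0.0015, -0.0005, 0.074, 0, 0, 0.005],
    [-1, -0.0015, -0.0005, 0.074, 0, 0, 0.005],
    [-1, -0.0015, -0.0005, 0.074, 0, 0, 0.005],
    [-1, -0.0015, -0.0005, 0.074, 0, 0, 0.005],
    [-1, -0.0015, -0.0005, 0.074, 0, 0, 0.005]
  ]
}}

```text
time_s: 7.12
tcp_pos: [0.5301, 0.3103, 0.062]
ee_rot: [[0.689, -0.725, 0.001], [-0.725, -0.689, 0.001], [0.0, -0.002, -1.0]]
wrist_force: [0.0, -0.5, 0.0]
gripper_width: 0.999
```

```bash
python3 - <<'E'
from h import *
goal(.53,.31,.062,-136.5)
s=grab("scene"); crop(s,130,240,200,320,6,"pics/s5.png")
E
```

```text
pos [0.5301 0.3103 0.062 ] yaw -136.47 t 7.1167 F [ 0.  -0.5  0. ] M [ 0.02 -0.02 -0.03] w 0.999
shift [0.0001 0.0003 0.    ] rv [-0.0019  0.      0.0005]
```

View pics/s5.png

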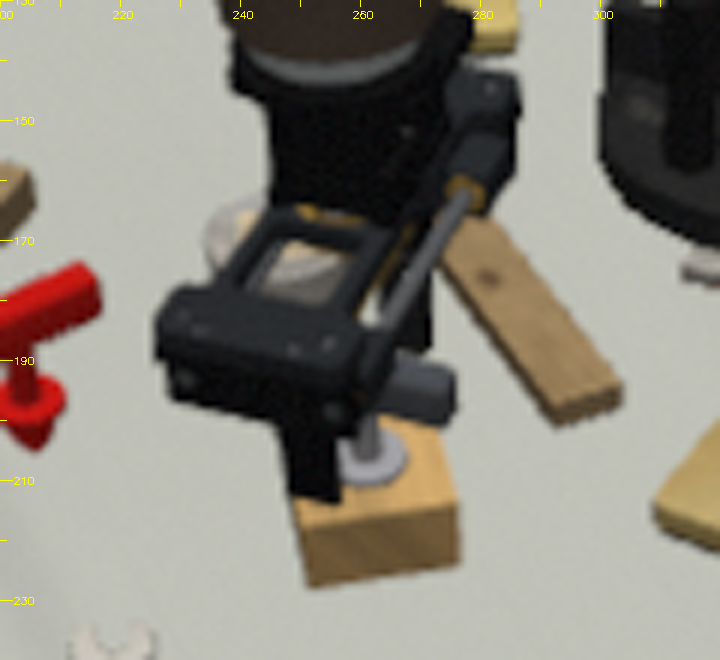

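```bash
python3 - <<'E'
from h import *
s=grab("scene")
for d in(.0435,.05,.0585): print(proj(s,[.5301-.725*d,.3103-.689*d,.062]))
print(proj(s,[.5301,.3103,.041]))
E
```

```text
[252.9573456  210.99542974]
[251.87884176 212.78953004]
[250.45468427 215.15862814]
[260.43298204 205.84196256]
```

Emit:
{"method": "jog_arm", "body": {
  "moves": [
    [1, 0, 0, 0, 0, 0, 0],
    [1, 0, 0, 0, 0, 0, 0],
    [1, 0, 0, 0, 0, 0, 0],
    [1, 0, 0, 0, 0, 0, 0],
    [1, 0, 0, 0, 0, 0, 0],
    [1, 0, 0, 0, 0, 0, 0],
    [1, 0, 0, 0, 0, 0, 0],
    [1, 0, 0, 0, 0, 0, 0],
    [1, 0, 0, 0, 0, 0, 0],
    [1, 0, 0, 0, 0, 0, 0]
  ]
}}

```text
time_s: 8.05
tcp_pos: [0.5297, 0.31, 0.061]
ee_rot: [[0.689, -0.725, 0.0], [-0.725, -0.689, 0.0], [0.0, -0.0, -1.0]]
wrist_force: [0.5, 0.2, 0.3]
gripper_width: 0.327
```

```bash
python3 - <<'E'
from h import *
goal(.53,.31,.062,-136.5)
E
```

```text
pos [0.5297 0.31   0.061 ] yaw -136.47 t 8.05 F [0.5 0.2 0.3] M [ 0.01 -0.02  0.01] w 0.327
shift [ 0.0002 -0.0002 -0.001 ] rv [-0.     -0.      0.0005]
```

Not yet closed; wait a bit, then lift.

Emit:
{"method": "jog_arm", "body": {
  "moves": [
    [1, 0, 0, 0, 0, 0, 0],
    [1, 0, 0, 0, 0, 0, 0],
    [1, 0, 0, 0, 0, 0, 0],
    [1, 0, 0, 0, 0, 0, 0],
    [1, 0, 0, 0, 0, 0, 0],
    [1, 0, 0, -0.004, 0, 0, 0],
    [1, 0, 0, -0.008, 0, 0, 0],
    [1, 0, 0, -0.015, 0, 0, 0],
    [1, 0, 0, -0.025, 0, 0, 0],
    [1, 0, 0, -0.035, 0, 0, 0]
  ]
}}

```text
time_s: 8.88
tcp_pos: [0.5294, 0.3096, 0.0968]
ee_rot: [[0.689, -0.725, -0.001], [-0.725, -0.689, -0.001], [-0.0, 0.001, -1.0]]
wrist_force: [-0.0, 0.3, -1.6]
gripper_width: 0.205
```

```bash
python3 - <<'E'
from h import *
goal(.53,.31,.062,-136.5)
s=grab("scene"); crop(s,130,240,200,320,6,"pics/s6.png")
E
```

```text
pos [0.5294 0.3096 0.0968] yaw -136.48 t 8.8833 F [-0.   0.3 -1.6] M [ 0.07 -0.01 -0.04] w 0.205
shift [ 0.0001 -0.0007  0.0348] rv [0.0011 0.     0.0003]
```

View pics/s6.png

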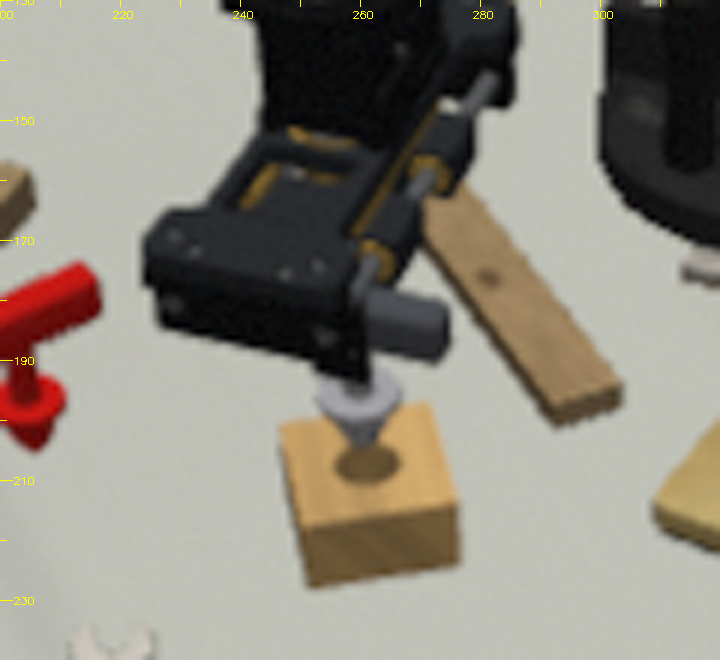

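```bash
python3 - <<'E'
from h import *
goal(.5137,-.0073,.125,-150)
E
```

```text
pos [0.5309 0.3107 0.0996] yaw -136.44 t 8.9333 F [ 1.   0.4 -0. ] M [ 0.13 -0.14 -0.02] w 0.207
shift [ 0.2186  0.2315 -0.0262] rv [-0.0042 -0.0003  0.2367]
```

Emit:
{"method": "jog_arm", "body": {
  "moves": [
    [1, 0, 0, -0.03, 0, 0, 0],
    [1, 0.02, 0.02, -0.05, 0, 0, 0],
    [1, 0.05, 0.05, -0.05, 0, 0, 0.05],
    [1, 0.075, 0.08, -0.05, 0, 0, 0.1],
    [1, 0.1, 0.106, -0.05, 0, 0, 0.15],
    [1, 0.125, 0.132, -0.05, 0, 0, 0.2],
    [1, 0.15, 0.159, -0.05, 0, 0, 0.237],
    [1, 0.175, 0.185, -0.05, 0, 0, 0.237],
    [1, 0.2, 0.212, -0.045, 0, 0, 0.237],
    [1, 0.2186, 0.2315, -0.035, 0, 0, 0.237]
  ]
}}

```text
time_s: 9.77
tcp_pos: [0.5127, -0.0102, 0.1329]
ee_rot: [[0.499, -0.867, 0.004], [-0.867, -0.499, 0.001], [0.001, -0.004, -1.0]]
wrist_force: [0.9, 0.7, -1.6]
gripper_width: 0.209
```

Emit:
{"method": "jog_arm", "body": {
  "moves": [
    [1, 0, 0, 0, 0, 0, 0],
    [1, 0, 0, 0, 0, 0, 0],
    [1, 0, 0, 0, 0, 0, 0],
    [1, 0, 0, 0, 0, 0, 0],
    [1, 0, 0, 0, 0, 0, 0],
    [1, 0, 0, 0, 0, 0, 0],
    [1, 0, 0, 0, 0, 0, 0],
    [1, 0, 0, 0, 0, 0, 0],
    [1, 0, 0, 0, 0, 0, 0],
    [1, 0, 0, 0, 0, 0, 0]
  ]
}}

```text
time_s: 10.6
tcp_pos: [0.5124, -0.0078, 0.131]
ee_rot: [[0.499, -0.866, -0.0], [-0.866, -0.499, -0.0], [-0.0, 0.0, -1.0]]
wrist_force: [0.4, 0.3, -2.0]
gripper_width: 0.206
```

```bash
python3 - <<'E'
from h import *
import pickle
goal(.5137,-.0073,.11,-150)
s=grab("scene");t=grab("top");pickle.dump((t,s),open("c1.pkl","wb")); crop(s,250,350,275,375,7,"pics/s7.png")
crop(t,150,255,285,425,5,"pics/t7.png")
E
```

```text
pos [ 0.5124 -0.0078  0.131 ] yaw -150.04 t 10.6 F [ 0.4  0.3 -2. ] M [ 0.09 -0.04  0.06] w 0.206
shift [ 0.0002 -0.0014  0.021 ] rv [ 0.      0.     -0.0006]
```

View pics/s7.png

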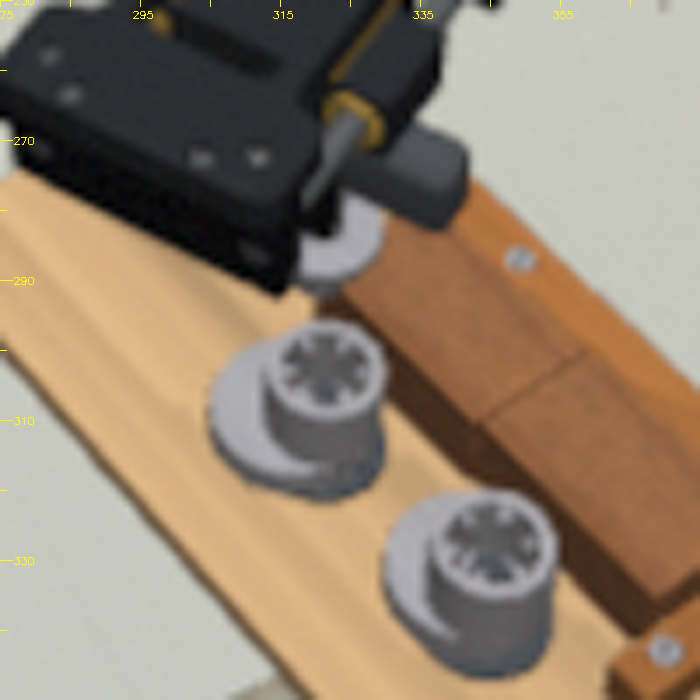

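View pics/t7.png

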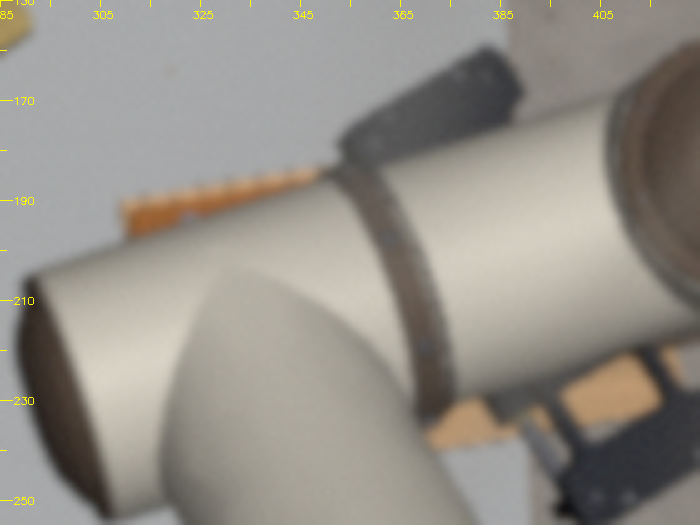

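```bash
cat > ov.py <<'E'
from h import *
import pickle
def ov(c,x,y,tipz,hub,fn,r0=265,r1=325,c0=295,c1=345,k=10,du=(0,0)):
    im=cv2.cvtColor(c["frame"],cv2.COLOR_RGB2BGR)[r0:r1,c0:c1]
    im=cv2.resize(im,None,fx=k,fy=k,interpolation=cv2.INTER_CUBIC)
    def circ(x,y,z,r,col):
        a=np.linspace(0,2*np.pi,80); P=[]
        for b in a:
            u=proj(c,[x+r*np.cos(b),y+r*np.sin(b),z])+np.array(du); P.append(((u-[c0,r0]+.5)*k-.5))
        cv2.polylines(im,[np.round(P).astype(int)],True,col,1)
    circ(x,y,tipz+.024,.017,(0,255,0));circ(x,y,tipz+.029,.017,(0,255,0)); circ(x,y,tipz,.005,(255,255,0))
    circ(hub[0],hub[1],.05,.017,(0,0,255))
    cv2.imwrite(fn,im)
E
python3 - <<'E'
from ov import *
t,s=pickle.load(open("c1.pkl","rb"))
ov(s,.5124,-.0078,.0815,(.515,-.0104),"pics/ov1.png")
E
```

```text
(no output)
```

View pics/ov1.png

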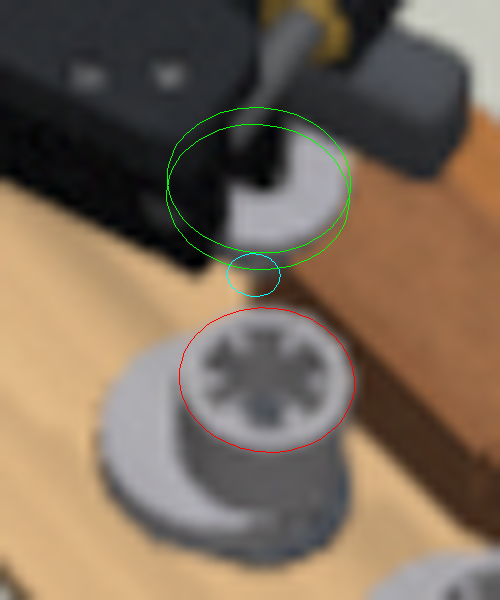

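```bash
python3 - <<'E'
from h import *
goal(.515,-.010,.105,-150)
E
```

```text
pos [ 0.5124 -0.008   0.131 ] yaw -150.05 t 10.7 F [ 0.5 -0.5 -1.8] M [-0.    0.01  0.04] w 0.205
shift [ 0.0031 -0.0012  0.026 ] rv [ 0.0001 -0.     -0.0009]
```

Emit:
{"method": "jog_arm", "body": {
  "moves": [
    [1, 0.002, -0.0012, 0.005, 0, 0, 0],
    [1, 0.003, -0.0012, 0.01, 0, 0, 0],
    [1, 0.003, -0.0012, 0.015, 0, 0, 0],
    [1, 0.003, -0.0012, 0.02, 0, 0, 0],
    [1, 0.003, -0.0012, 0.024, 0, 0, 0],
    [1, 0.003, -0.0012, 0.026, 0, 0, 0],
    [1, 0.003, -0.0012, 0.026, 0, 0, 0],
    [1, 0.003, -0.0012, 0.026, 0, 0, 0],
    [1, 0.003, -0.0012, 0.026, 0, 0, 0],
    [1, 0.003, -0.0012, 0.026, 0, 0, 0]
  ]
}}

```text
time_s: 11.53
tcp_pos: [0.5152, -0.0099, 0.1053]
ee_rot: [[0.499, -0.866, 0.001], [-0.866, -0.499, 0.0], [0.0, -0.001, -1.0]]
wrist_force: [0.3, -0.1, -2.3]
gripper_width: 0.202
```

```bash
python3 - <<'E'
from ov import *
goal(.515,-.010,.095,-150)
s=grab("scene"); p=sense()["tcp_pos"]
crop(s,265,325,295,345,10,"pics/s8.png")
ov(s,p[0],p[1],p[2]-.0495,(.515,-.0104),"pics/ov2.png")
E
```

```text
pos [ 0.5152 -0.0099  0.1053] yaw -150.05 t 11.5333 F [ 0.3 -0.1 -2.3] M [ 0.03 -0.    0.05] w 0.202
shift [-0.      0.0002  0.0103] rv [-0.0006 -0.0002 -0.0009]
```

View pics/s8.png

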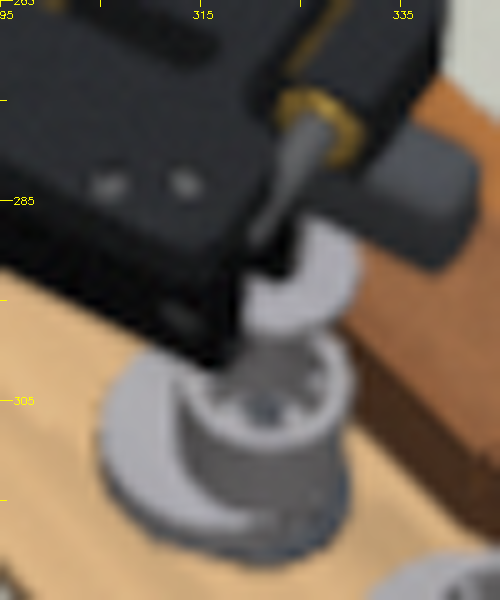

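View pics/ov2.png

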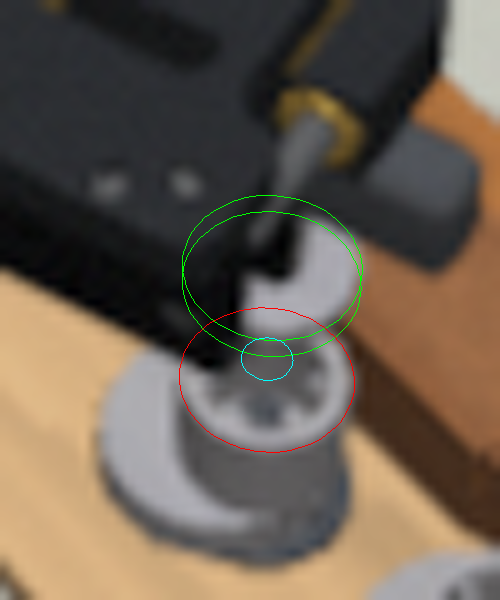

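Emit:
{"method": "jog_arm", "body": {
  "moves": [
    [1, 0, 0, 0.002, 0, 0, 0],
    [1, 0, 0, 0.004, 0, 0, 0],
    [1, 0, 0, 0.005, 0, 0, 0],
    [1, 0, 0, 0.006, 0, 0, 0],
    [1, 0, 0, 0.007, 0, 0, 0],
    [1, 0, 0, 0.008, 0, 0, 0],
    [1, 0, 0, 0.009, 0, 0, 0],
    [1, 0, 0, 0.01, 0, 0, 0],
    [1, 0, 0, 0.01, 0, 0, 0],
    [1, 0, 0, 0.01, 0, 0, 0]
  ]
}}

```text
time_s: 12.42
tcp_pos: [0.5149, -0.01, 0.095]
ee_rot: [[0.499, -0.866, -0.0], [-0.866, -0.499, -0.0], [0.0, 0.0, -1.0]]
wrist_force: [0.4, -0.6, -2.5]
gripper_width: 0.202
```

```bash
python3 - <<'E'
from ov import *
goal(.515,-.010,.095,-150)
E
```

```text
pos [ 0.5149 -0.01    0.095 ] yaw -150.05 t 12.4167 F [ 0.4 -0.6 -2.5] M [0.09 0.02 0.  ] w 0.202
shift [ 0.     -0.0001 -0.    ] rv [ 0.0001 -0.     -0.0009]
```

Emit:
{"method": "jog_arm", "body": {
  "moves": [
    [1, 0, 0, 0.001, 0, 0, 0],
    [1, 0, 0, 0.002, 0, 0, 0],
    [1, 0, 0, 0.003, 0, 0, 0],
    [1, 0, 0, 0.004, 0, 0, 0],
    [1, 0, 0, 0.005, 0, 0, 0],
    [1, 0, 0, 0.006, 0, 0, 0],
    [1, 0, 0, 0.007, 0, 0, 0],
    [1, 0, 0, 0.008, 0, 0, 0],
    [1, 0, 0, 0.008, 0, 0, 0],
    [1, 0, 0, 0.008, 0, 0, 0]
  ]
}}

```text
time_s: 13.25
tcp_pos: [0.5146, -0.0101, 0.0867]
ee_rot: [[0.499, -0.867, -0.001], [-0.867, -0.499, -0.0], [-0.0, 0.001, -1.0]]
wrist_force: [-0.9, -1.2, -2.6]
gripper_width: 0.201
```

```bash
python3 - <<'E'
from ov import *
goal(.515,-.010,.095,-150)
s=grab("scene");crop(s,265,325,295,345,10,"pics/s9.png")
E
```

```text
pos [ 0.5146 -0.0101  0.0867] yaw -150.06 t 13.25 F [-0.9 -1.2 -2.6] M [-0.24  0.26 -0.  ] w 0.201
shift [ 0.0001 -0.0004 -0.0083] rv [ 0.0008  0.0003 -0.0011]
```

View pics/s9.png

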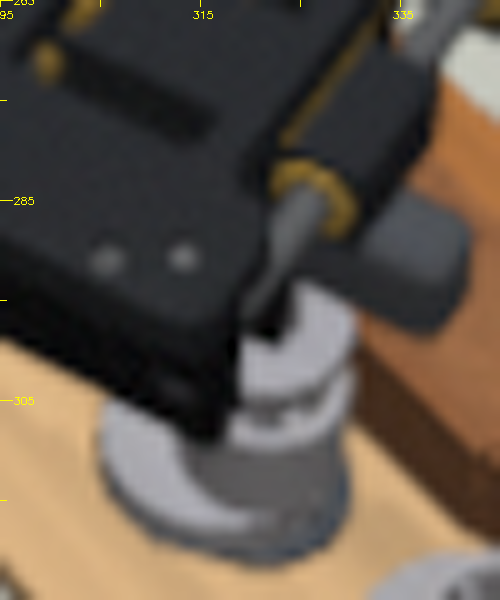

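Emit:
{"method": "jog_arm", "body": {
  "moves": [
    [1, 0.0002, 0.0006, 0, 0, 0, 0],
    [1, 0.0002, 0.0006, 0.001, 0, 0, 0],
    [1, 0.0002, 0.0006, 0.002, 0, 0, 0],
    [1, 0.0002, 0.0006, 0.003, 0, 0, 0],
    [1, 0.0002, 0.0006, 0.004, 0, 0, 0],
    [1, 0.0002, 0.0006, 0.005, 0, 0, 0],
    [1, 0.0002, 0.0006, 0.005, 0, 0, 0],
    [1, 0.0002, 0.0006, 0.005, 0, 0, 0],
    [1, 0.0002, 0.0006, 0.005, 0, 0, 0],
    [1, 0.0002, 0.0006, 0.005, 0, 0, 0]
  ]
}}

```text
time_s: 14.13
tcp_pos: [0.5147, -0.0104, 0.0821]
ee_rot: [[0.499, -0.866, 0.0], [-0.866, -0.499, 0.0], [0.0, -0.0, -1.0]]
wrist_force: [-0.7, -0.1, 1.4]
gripper_width: 0.199
```

```bash
python3 - <<'E'
from ov import *
goal(.5145,-.0105,.075,-150)
E
```

```text
pos [ 0.5147 -0.0104  0.0821] yaw -150.05 t 14.1333 F [-0.7 -0.1  1.4] M [-0.1   0.33  0.01] w 0.199
shift [-0.      0.0002  0.0071] rv [-0.0004 -0.0001 -0.0009]
```

Emit:
{"method": "jog_arm", "body": {
  "moves": [
    [1, 0, 0, 0.001, 0, 0, 0],
    [1, 0, 0, 0.002, 0, 0, 0],
    [1, 0, 0, 0.003, 0, 0, 0],
    [1, 0, 0, 0.004, 0, 0, 0],
    [1, 0, 0, 0.005, 0, 0, 0],
    [1, 0, 0, 0.006, 0, 0, 0],
    [1, 0, 0, 0.007, 0, 0, 0],
    [1, 0, 0, 0.008, 0, 0, 0],
    [1, 0, 0, 0.008, 0, 0, 0],
    [1, 0, 0, 0.008, 0, 0, 0]
  ]
}}

```text
time_s: 14.97
tcp_pos: [0.5155, -0.0103, 0.0748]
ee_rot: [[0.5, -0.866, 0.002], [-0.866, -0.5, 0.0], [0.001, -0.002, -1.0]]
wrist_force: [-1.1, -0.2, 6.5]
gripper_width: 0.204
```

```bash
python3 - <<'E'
from ov import *
goal(.5145,-.0105,.075,-150)
s=grab("scene");crop(s,265,325,295,345,10,"pics/s10.png")
E
```

```text
pos [ 0.5155 -0.0103  0.0748] yaw -150.02 t 14.9667 F [-1.1 -0.2  6.5] M [0.   0.41 0.06] w 0.204
shift [-0.0003  0.001  -0.0002] rv [-0.002  -0.0009 -0.0004]
```

View pics/s10.png

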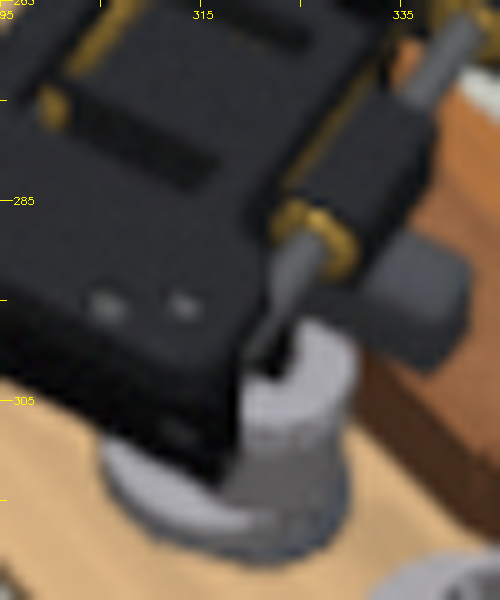

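Emit:
{"method": "jog_arm", "body": {
  "moves": [
    [1, -0.0002, 0.0004, 0.001, 0, 0, 0],
    [1, -0.0002, 0.0004, 0.0015, 0, 0, 0],
    [1, -0.0002, 0.0004, 0.0015, 0, 0, 0.05],
    [1, -0.0002, 0.0004, 0.0015, 0, 0, 0.1],
    [1, -0.0002, 0.0004, 0.0015, 0, 0, 0.15],
    [1, -0.0002, 0.0004, 0.0015, 0, 0, 0.2],
    [1, -0.0002, 0.0004, 0.0015, 0, 0, 0.25],
    [1, -0.0002, 0.0004, 0.0015, 0, 0, 0.3],
    [1, -0.0002, 0.0004, 0.0015, 0, 0, 0.35],
    [1, -0.0002, 0.0004, 0.0015, 0, 0, 0.4]
  ]
}}

```text
time_s: 15.85
tcp_pos: [0.5155, -0.0103, 0.0745]
ee_rot: [[0.122, -0.993, 0.003], [-0.993, -0.122, -0.0], [0.001, -0.003, -1.0]]
wrist_force: [-2.5, 0.5, 13.1]
gripper_width: 0.202
```

```bash
python3 - <<'E'
from ov import *
goal(.5145,-.0105,.075,-180)
E
```

```text
pos [ 0.5155 -0.0103  0.0745] yaw -173.01 t 15.85 F [-2.5  0.5 13.1] M [0.03 0.93 0.09] w 0.202
shift [ 0.      0.001  -0.0005] rv [-0.0033 -0.0004  0.122 ]
```

Emit:
{"method": "jog_arm", "body": {
  "moves": [
    [1, 0, 0.0006, 0, 0, 0, 0.05],
    [1, 0, 0.0006, 0, 0, 0, 0.09],
    [1, 0, 0.0006, 0, 0, 0, 0.13],
    [1, 0, 0.0006, 0, 0, 0, 0.17],
    [1, 0, 0.0006, 0, 0, 0, 0.21],
    [1, 0, 0.0006, 0, 0, 0, 0.25],
    [1, 0, 0.0006, 0, 0, 0, 0.28],
    [1, 0, 0.0006, 0, 0, 0, 0.31],
    [1, 0, 0.0006, 0, 0, 0, 0.34],
    [1, 0, 0.0006, 0, 0, 0, 0.36]
  ]
}}

```text
time_s: 16.68
tcp_pos: [0.5151, -0.0103, 0.0745]
ee_rot: [[-0.235, -0.972, 0.004], [-0.972, 0.235, 0.0], [-0.001, -0.004, -1.0]]
wrist_force: [-2.5, 1.3, 13.0]
gripper_width: 0.202
```

```bash
python3 - <<'E'
from ov import *
goal(.5145,-.0105,.075,-195)
s=grab("scene");crop(s,255,345,285,375,8,"pics/s11.png")
E
```

```text
pos [ 0.5151 -0.0103  0.0745] yaw 166.43 t 16.6833 F [-2.5  1.3 13. ] M [0.14 0.81 0.15] w 0.202
shift [ 0.0004  0.0006 -0.0005] rv [-0.0037  0.001   0.025 ]
```

View pics/s11.png

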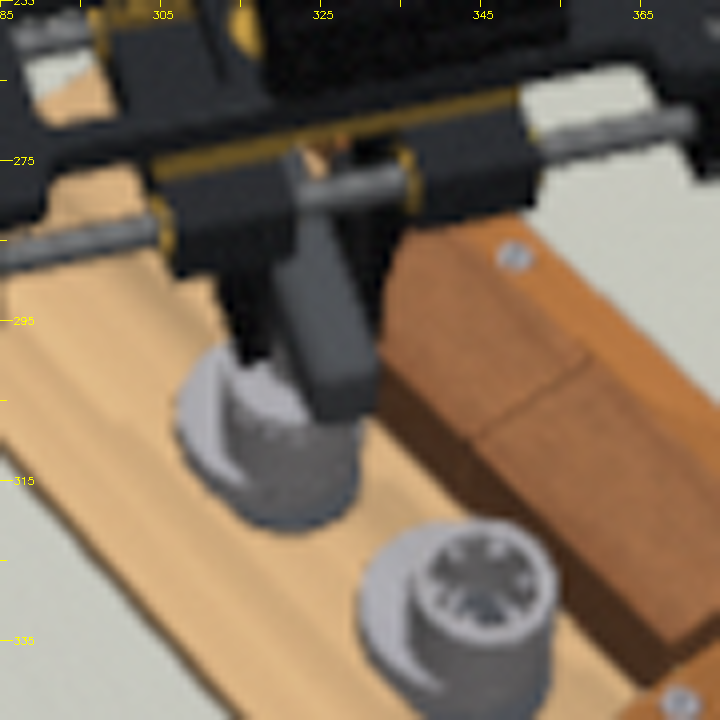

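Emit:
{"method": "jog_arm", "body": {
  "moves": [
    [1, 0, 0.0003, 0, 0, 0, 0.02],
    [1, 0, 0.0003, 0, 0, 0, 0.04],
    [1, 0, 0.0003, 0, 0, 0, 0.06],
    [1, 0, 0.0003, 0, 0, 0, 0.08],
    [1, 0, 0.0003, 0, 0, 0, 0.1],
    [1, 0, 0.0003, 0, 0, 0, 0.12],
    [1, 0, 0.0003, 0, 0, 0, 0.12],
    [1, 0, 0.0003, 0, 0, 0, 0.12],
    [1, 0, 0.0003, 0, 0, 0, 0.12],
    [1, 0, 0.0003, 0, 0, 0, 0.12]
  ]
}}

```text
time_s: 17.57
tcp_pos: [0.5149, -0.0101, 0.0744]
ee_rot: [[-0.347, -0.938, 0.004], [-0.938, 0.347, 0.0], [-0.001, -0.004, -1.0]]
wrist_force: [-1.5, 0.5, 12.0]
gripper_width: 0.204
```

```bash
python3 - <<'E'
from ov import *
goal(.5145,-.0105,.075,-205);print(sense()["joint_velocities"].round(2))
E
```

```text
pos [ 0.5149 -0.0101  0.0744] yaw 159.68 t 17.5667 F [-1.5  0.5 12. ] M [0.3  0.75 0.22] w 0.204
shift [ 0.0005  0.0002 -0.0006] rv [-0.0035  0.0015  0.0816]
[-0.01  0.11  0.03 -0.02 -0.09  0.04]
```

Emit:
{"method": "jog_arm", "body": {
  "moves": [
    [1, 0, 0.0002, 0, 0, 0, 0.02],
    [1, 0, 0.0002, 0, 0, 0, 0.04],
    [1, 0, 0.0002, 0, 0, 0, 0.06],
    [1, 0, 0.0002, 0, 0, 0, 0.08],
    [1, 0, 0.0002, 0, 0, 0, 0.1],
    [1, 0, 0.0002, 0, 0, 0, 0.12],
    [1, 0, 0.0002, 0, 0, 0, 0.12],
    [1, 0, 0.0002, 0, 0, 0, 0.12],
    [1, 0, 0.0002, 0, 0, 0, 0.12],
    [1, 0, 0.0002, 0, 0, 0, 0.12]
  ]
}}

```text
time_s: 18.4
tcp_pos: [0.5149, -0.0101, 0.0744]
ee_rot: [[-0.455, -0.89, 0.004], [-0.89, 0.455, -0.0], [-0.002, -0.004, -1.0]]
wrist_force: [-1.6, 0.6, 10.8]
gripper_width: 0.209
```

```bash
python3 - <<'E'
from ov import *
goal(.5145,-.0105,.075,-205);print(sense()["joints"].round(2))
s=grab("scene");crop(s,255,345,285,375,8,"pics/s12.png")
E
```

```text
pos [ 0.5149 -0.0101  0.0744] yaw 152.93 t 18.4 F [-1.6  0.6 10.8] M [0.17 0.55 0.8 ] w 0.209
shift [ 0.0006  0.0002 -0.0006] rv [-0.004   0.0016 -0.0361]
[ 17.01  20.74 -26.22   0.13 -42.81 -44.18]
```

View pics/s12.png

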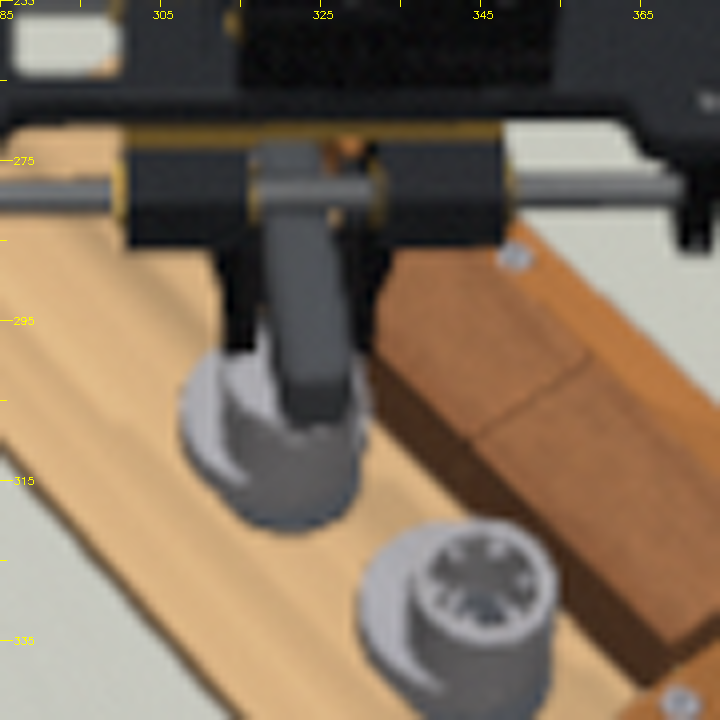

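Emit:
{"method": "jog_arm", "body": {
  "moves": [
    [1, 0, 0, 0.0003, 0, 0, 0.01],
    [1, 0, 0, 0.0005, 0, 0, 0.01],
    [1, 0, 0, 0.0005, 0, 0, 0.01],
    [1, 0, 0, 0.0005, 0, 0, 0.01],
    [1, 0, 0, 0.0005, 0, 0, 0.01],
    [1, 0, 0, 0.0005, 0, 0, 0.01],
    [1, 0, 0, 0.0005, 0, 0, 0.01],
    [1, 0, 0, 0.0005, 0, 0, 0.01],
    [1, 0, 0, 0.0005, 0, 0, 0.01],
    [1, 0, 0, 0.0005, 0, 0, 0.01]
  ]
}}

```text
time_s: 19.28
tcp_pos: [0.515, -0.01, 0.0743]
ee_rot: [[-0.463, -0.886, 0.005], [-0.886, 0.463, -0.0], [-0.002, -0.004, -1.0]]
wrist_force: [-2.3, 0.6, 13.7]
gripper_width: 0.207
```

```bash
python3 - <<'E'
from ov import *
goal(.5149,-.0101,.075,-207);print(sense()["joint_velocities"].round(2))
s=grab("scene");crop(s,265,325,295,355,12,"pics/s13.png"); cv2.imwrite("pics/s13f.png",s["frame"][:,:,::-1])
E
```

```text
pos [ 0.515  -0.01    0.0743] yaw 152.39 t 19.2833 F [-2.3  0.6 13.7] M [0.29 0.78 0.89] w 0.207
shift [ 0.0001  0.     -0.0007] rv [-0.0043  0.0017 -0.0106]
[-0.03  0.12 -0.03  0.13  0.05  0.01]
```

View pics/s13.png

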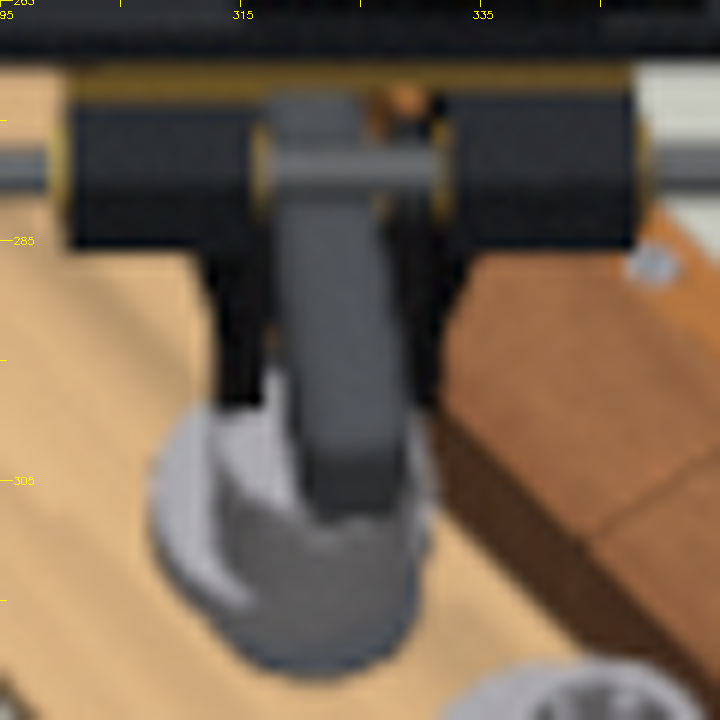

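View pics/s13f.png

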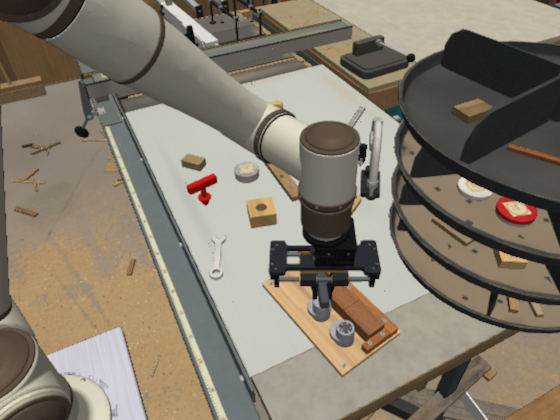

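```bash
python3 - <<'E'
from station import *
print(finish_job())
E
```

```text
the job is handed in; nothing more can be done
None
```

The job is handed in at about 19 s, with the arm still holding the key pressed home and turned tight. `finish_job` gave no verdict, so what follows rests on my own checks.

- **Block:** I slid the loose block along the fence with the shut fingers until it met the clamped block, at about 13 N. In the last pictures the joint is closed, with no visible step between the blocks.
- **Key:** I lifted it from its stand and set it to the groove angle read from the picture. It went straight in without searching. It is pressed home: the collar sits on the hub in the picture, and the tool height fits. The upward force is about 14 N, against 6.4 N from the ejector spring at home.
- **Cam:** I turned the key about 57 degrees clockwise. The turning moment rose from about 0.1–0.2 to 0.89 N m, so the cam is wedged firmly against the block. I put it at roughly 0.9 rad, worked out from the key's turn; I had no direct reading.
- **At the end:** the gripper opening was 18 mm, the handle's width, the tool was vertical and the arm was still. The spanner, the tin and the visible part of the oak strip look unmoved, but the arm hid most of the push pad.

**What disagreed or wasn't measured:**
- The two cameras differed by about 4 mm on the jig's position. I relied on the scene camera, which agreed with the robot's own position.
- A side force of about 2 N was left on the key.
- I could not measure the block's force on the fence.

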